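Unstack the bar pots onto their trays

TASK

Set up the bar for service: the washed steel pots are still piled in two stacks, a small shaker on top of each wide tin. Take the stacks apart and stand each pot upright in the bamboo tray of its own shape and size (round or square, large or small), flat on the tray's floor inside the rim. Set the pots down, never drop or tip them, and leave the syrup bottle and the ice bucket where they are.

Things in the scene. Friction and masses are not known exactly. Their poses are not given: they have to be found in the camera images.
- round_tin: The wide round tin: steel cylinder 66 mm across with a flat black lid 67 mm across, 60 mm high in all, closed, about 0.25 kg, loose. At the start it stands on the counter with one of the two small shakers standing on its lid. Origin: centre of its underside; z up.
- square_tin: The wide square tin: steel, 62 x 62 mm with a flat black lid 63 x 63 mm, 60 mm high in all, closed, about 0.25 kg, loose. At the start it stands on the counter with the other small shaker standing on its lid. Origin: centre of its underside; x and y square to its sides, z up.
- round_shaker: The small round shaker: bare steel cylinder 38 mm across, 55 mm high, flat top with a few small dark holes, about 0.12 kg, loose. At the start it stands on the lid of one of the two tins (either one). Origin: centre of its underside; z up.
- square_shaker: The small square shaker: bare steel, 36 x 36 mm, 55 mm high, flat top with three dark slits, about 0.12 kg, loose. At the start it stands on the lid of the tin that does not carry the round shaker. Origin: centre of its underside; x and y square to its sides, z up.
- large_round_tray: Bamboo tray fixed on the counter, round, 87 mm across inside, 95 mm outside. Floor 4 mm thick, rim 4 mm thick whose top is 11 mm above the counter. Origin: centre of its underside, at counter height; z up. The round tin stands on its floor with 10 mm to spare all round.
- large_square_tray: Bamboo tray fixed on the counter, square, 83 x 83 mm inside, 91 x 91 mm outside. Floor 4 mm thick, rim 4 mm thick whose top is 11 mm above the counter. Origin: centre of its underside, at counter height; z up, x and y square to its sides. The square tin (turned square with the tray) stands on its floor with 10 mm to spare all round.
- small_round_tray: Bamboo tray fixed on the counter, round, 58 mm across inside, 66 mm outside. Floor 4 mm thick, rim 4 mm thick whose top is 11 mm above the counter. Origin: centre of its underside, at counter height; z up. The round shaker stands on its floor with 10 mm to spare all round.
- small_square_tray: Bamboo tray fixed on the counter, square, 56 x 56 mm inside, 64 x 64 mm outside. Floor 4 mm thick, rim 4 mm thick whose top is 11 mm above the counter. Origin: centre of its underside, at counter height; z up, x and y square to its sides. The square shaker (turned square with the tray) stands on its floor with 10 mm to spare all round.
- syrup_bottle: Bystander: amber glass bottle 60 mm across, 180 mm high, standing loose towards the left edge of the work. Origin: centre of its underside.
- ice_bucket: Bystander: open steel ice bucket about 130 mm across, 120 mm high, standing loose towards the right edge of the work. Origin: centre of its underside.
There are look-alikes about, which are no part of the job. Leave any purple look-alike of the small_round_tray alone.

How it is judged:
By the outcome, as a careful person would: the job done as asked, in the order asked, and still so for the second after the job is handed in, with the robot touching nothing.
It also fails if it takes over 106 s, if anything falls off the work surface, if the arm or the gripper's body presses on something with over 40 N, if the wrist force passes 120 N, or if a joint passes its speed limit or range.

ROBOT

A 6-joint arm with a two-finger parallel gripper is mounted at the origin on the work surface. World frame = base frame: x ahead of the robot, y to its left, z up, the work surface at z = 0. Lengths are in mm, angles in rad, forces in N, time in s.
With the tool pointing down it reaches from about 425 to 925 mm from the base axis. Payload 12.5 kg.
Tool frame: the origin (TCP) lies at the very end of the fingers, on their centre line; the grasp point (between the pads) lies 19 mm behind it; z points along the fingers, y is the direction in which the jaws open and shut (so a half turn about z gives the same grasp; the last joint's range is limited). The gripper opens to 85 mm and grips with 20 to 120 N. Pads are 22 mm wide; open, the fingers measure 114 mm over their backs; the gripper's body (76 mm by 85 mm) begins 54 mm behind the grasp point. The pads swing forward as they close: fully open they stand 13 mm farther back than shut.
Start: joints at [-1.344, 0.491, 1.559, -0, 1.092, -0.106], TCP at [204.205, -590.716, 231.327] pointing down, gripper open.
Joint ranges: [-3.1, 3.1], [-0.84, 2.19], [0.05, 2.79], [-1.13, 4.28], [0.06, 2.93], [-2.69, 2.69]. Speed limits (rad/s): [2.22, 2.22, 2.79, 3.14, 3.14, 3.14].

INTERFACE

Orientations are given as [roll, pitch, yaw] about the fixed x, y, z axes, in that order (R = Rz(yaw) Ry(pitch) Rx(roll)).
In Python, from rig import * gives the robot as it stands. The module is installed in compiled form; this text tells all that it offers.
- The arm moves only by the tool arm_command, never from a script. Its argument "deltas" is a list of rows, each a list of 3 entries, a list of its own where there are three numbers: the opening, from 0 (shut) to 1 (fully open), then the shift along the tool's x, y, z in mm, then the turn, a rotation vector about the tool's x, y, z in rad. In form: [[jaw, [x, y, z], [ax, ay, az]], ...]. A call has 1 to 8 rows; each row shifts and turns the commanded pose from where the row before left it, along the tool's axes as they then stand; what a row does not reach is not made up. A row lasts 1/12 s, in which the tool goes at most 41.7 mm and 7.16 degrees, less where a joint would pass 70% of its speed; a pose out of reach is approached as far as the arm can. A call is refused whole if a number of a shift passes 41.7 or a number of a turn 0.125, either way. A call with a gripper value outside its range is refused whole. The fingers move at their own pace and stop on an object; "newtons" is the grip in N (left out, the last holds). Time passes only in rows, so rows that do not move let the fingers close. It gives the time, the measured TCP pose, the force and the opening at its end, in the units of the state.
- state(): the state, without advancing time (a new reading comes with each control period).
- camera(name): name is "scene" or "top"; returns a dict with "frame" (384x512x3 uint8, red, green, blue), "mtx" (3x3 intrinsics, pixels), "k1" (the pictures are not rectified: a ray, as slopes to the right and down, at radius r is drawn at 1 + k1 r^2 times it, then the intrinsics apply), "xyz" and "orientation" of the camera in the world. Camera axes: x right, y down, z forward; pixel columns grow to the right and rows downward; lengths in mm; the calibration is good to about 2 mm. A picture is of the moment at which its call begins. There is no depth.
- sign_off(): hands the job in, once; it reports no verdict.
The state is a dict: "time": time; "q": joint angles; "joint_vel": joint speeds; "joint_torque": joint torques, N m; "tcp_pos": TCP position; "ee_rot": TCP orientation; "wrist_force": force on the tool from outside, world axes, zero at the start; "torque": the same for the moment, N m; "gripper_width": finger opening in mm.
Only numpy, scipy, OpenCV 4.12 (cv2) and the standard library are available. Lean on these libraries where they do the work, as an engineer would, in place of code of your own. Each camera call takes 0.05 s, during which the arm holds its last target. There are 200 camera calls.

## Working session

There is one attempt and no reset: what is moved stays moved. The work goes in short steps, Python scripts to look and compute and a tool call to move; the robot and the scene stay as the last step left them, time stands still between calls to the robot, and variables do not carry over. Pictures are saved under pics/ and viewed, about 12 in all and at most 16, crops included, and the job is handed in when it is done.

Besides the shell and the picture viewer there is one more tool, called after "Call:" by a JSON object that holds its "method" and its "body", one argument or row to a line. arm_command: Moves the arm, as the interface text tells. Its arguments: {"type":"object","properties":{"deltas":{"type":"array","items":{"type":"array"}},"newtons":{"type":"number"}},"required":["deltas"]}

```bash
mkdir -p pics; cat > h.py <<'E'
from rig import *
import numpy as np, cv2
from scipy.spatial.transform import Rotation as R
def cam(n):
    c=camera(n); return c
def rot(c):
    o=np.array(c["orientation"]); return o if o.shape==(3,3) else R.from_euler('xyz',o).as_matrix()
def px2w(c,uv,z):
    K=np.array(c["mtx"]); k1=c["k1"]
    uv=np.atleast_2d(np.array(uv,float)); 
    u=cv2.undistortPoints(uv.reshape(-1,1,2),K,np.array([k1,0,0,0.])).reshape(-1,2)
    d=np.c_[u,np.ones(len(u))]@rot(c).T
    p=np.array(c["xyz"],float); t=(z-p[2])/d[:,2]
    return p+d*t[:,None]
def w2px(c,P):
    P=np.atleast_2d(np.array(P,float)); M=rot(c)
    return cv2.projectPoints(P,cv2.Rodrigues(M.T)[0],-M.T@np.array(c["xyz"],float),np.array(c["mtx"],float),np.array([c["k1"],0,0,0.]))[0].reshape(-1,2)
def save(c,name):
    cv2.imwrite("pics/"+name+".png",cv2.cvtColor(c["frame"],cv2.COLOR_RGB2BGR))
E
python3 - <<'E'
from h import *
print(state())
for n in("scene","top"):
    c=cam(n); save(c,n+"0"); print(n,c["mtx"],c["k1"],c["xyz"],c["orientation"])
a=[cv2.imread(f"pics/{n}0.png") for n in("scene","top")]
E
```

```text
{'time': 0.0, 'q': array([-1.34357984e+00,  4.91553269e-01,  1.55944416e+00,  2.03622275e-05,
        1.09173590e+00, -1.05636199e-01]), 'joint_vel': array([-5.31856043e-04, -1.08849398e-03, -5.46727395e-05,  8.24451635e-04,
        3.73885112e-04, -9.69534774e-04]), 'joint_torque': array([-2.79483975e-03, -6.18470764e+01, -2.61595863e+01, -2.53634698e-04,
        4.02640129e-03, -5.16414116e-05]), 'tcp_pos': array([ 204.16475054, -590.46761893,  230.73347784]), 'ee_rot': array([-3.14046023e+00, -1.38231924e-04,  3.32843212e-01]), 'wrist_force': array([-0.75092866, -0.84262044, -0.09299584]), 'torque': array([ 0.01177321, -0.02329401,  0.02545968]), 'gripper_width': 85.15343436275063}
scene [[427.75660971   0.         255.6669228 ]
 [  0.         427.75660971 184.33933145]
 [  0.           0.           1.        ]] -0.008075233551550098 [983.77451643 568.43893183 873.17270545] [-2.42143464e+00 -1.24539809e-03  2.52674646e+00]
top [[469.72694912   0.         255.14136135]
 [  0.         469.72694912 187.9566318 ]
 [  0.           0.           1.        ]] -0.05847846097520858 [ 337.1901368    -3.02806814 1316.87142255] [-2.96215249 -0.00767319 -1.58987498]
```

View pics/top0.png

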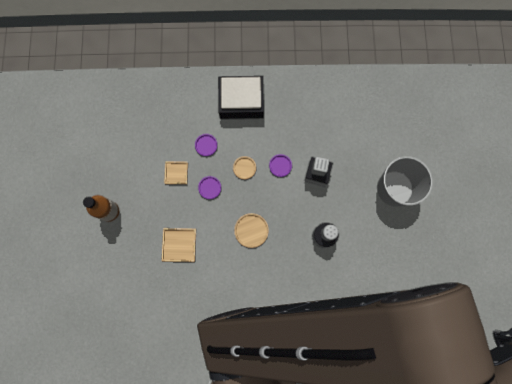

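View pics/scene0.png

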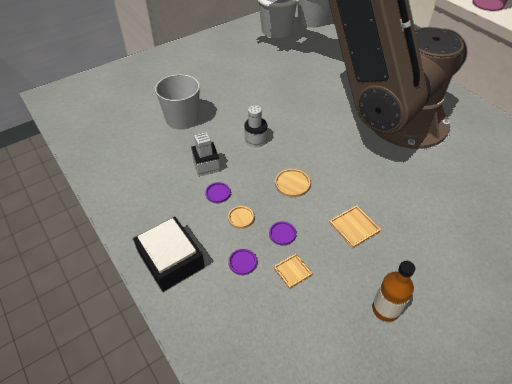

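The top view shows the bamboo trays: small square (176,173), small round (245,168), large round (252,231) and large square (179,245). The purple look-alikes are at (206,145), (209,188) and (280,166). The stacks are at (320,167), slits on the square tin, and (328,233), holes on the round tin. The small round tray is the bamboo disc at (245,168), because the other candidates are purple.

```bash
cat > meas.py <<'E'
from h import *
def trays():
    for n in("top","scene"):
        c=cam(n); h=cv2.cvtColor(c["frame"],cv2.COLOR_RGB2HSV)
        m=cv2.inRange(h,(10,60,110),(28,255,255))
        m=cv2.morphologyEx(m,cv2.MORPH_CLOSE,np.ones((3,3)))
        for k in cv2.findContours(m,cv2.RETR_EXTERNAL,cv2.CHAIN_APPROX_NONE)[0]:
            if cv2.contourArea(k)<150: continue
            hull=cv2.convexHull(k).reshape(-1,2)
            w=px2w(c,hull,11)[:,:2].astype(np.float32)
            (cx,cy),s,a=cv2.minAreaRect(w); e=cv2.minEnclosingCircle(w)
            print(n,k.reshape(-1,2).mean(0).round(0),"rect",round(cx,1),round(cy,1),np.round(s,1),"ang",round(a,1),"circ",np.round(e[0],1),round(2*e[1],1))
if __name__=="__main__":
    trays()
    c=cam("top"); s=cam("scene")
    f=lambda c,x,y,w,h,k:cv2.resize(c["frame"][y:y+h,x:x+w],None,fx=k,fy=k,interpolation=cv2.INTER_CUBIC)
    im=np.hstack([f(c,290,145,60,110,5),f(s,180,90,100,110,5)])
    cv2.imwrite("pics/stacks.png",im[:,:,::-1])
E
python3 meas.py
```

```text
top [178. 245.] rect 418.8 197.9 [91.5 91.1] ang 89.0 circ [417.4 197.4] 125.6
top [251. 230.] rect 454.9 -4.3 [94.5 93.8] ang 13.1 circ [454.9  -3.5] 96.0
top [176. 172.] rect 623.6 207.8 [64.  64.5] ang 87.4 circ [623.7 207.2] 87.0
top [244. 167.] rect 635.2 13.0 [62.7 64.2] ang 89.0 circ [634.2  12.6] 67.5
scene [395. 289.] rect 469.5 381.3 [75.  66.4] ang 24.9 circ [467.1 381.6] 82.0
scene [292. 271.] rect 628.2 211.7 [67.9 68. ] ang 87.5 circ [628.6 211.4] 92.3
scene [240. 217.] rect 640.4 17.7 [69.  63.2] ang 54.8 circ [640.2  17.1] 71.8
scene [354. 226.] rect 424.7 201.9 [94.9 97. ] ang 87.3 circ [424.9 201.4] 130.8
scene [292. 182.] rect 461.7 -1.4 [100.5  94.9] ang 14.8 circ [4.615e+02 1.000e-01] 102.7
```

View pics/stacks.png

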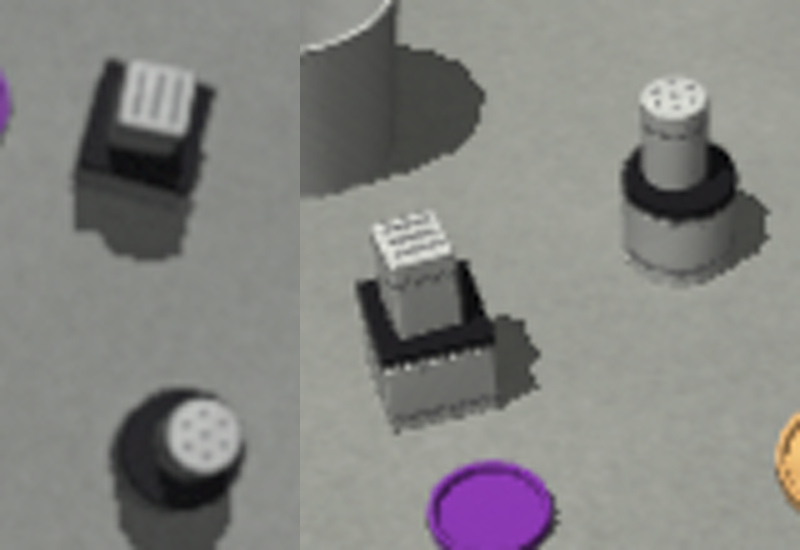

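Enlarged crop: the square shaker (three slits) stands on the square tin, and the round shaker (holes) on the round tin. The shaker and tin yaws differ slightly.

```bash
cat > st.py <<'E'
from h import *
def blobs(n,roi,lo,hi,z):
    c=cam(n);x,y,w,h=roi
    g=cv2.cvtColor(c["frame"],cv2.COLOR_RGB2GRAY)[y:y+h,x:x+w]
    g=cv2.resize(g,None,fx=4,fy=4,interpolation=cv2.INTER_CUBIC)
    m=cv2.morphologyEx(cv2.inRange(g,lo,hi),cv2.MORPH_CLOSE,np.ones((9,9)))
    for k in cv2.findContours(m,cv2.RETR_EXTERNAL,cv2.CHAIN_APPROX_NONE)[0]:
        if cv2.contourArea(k)<1000: continue
        uv=(cv2.convexHull(k).reshape(-1,2)+.5)/4-.5+[x,y]
        W=px2w(c,uv,z)[:,:2].astype(np.float32)
        r=cv2.minAreaRect(W);e=cv2.minEnclosingCircle(W)
        print(n,lo,hi,uv.mean(0).round(),"rect",np.round(r[0],1),np.round(r[1],1),round(r[2],1),"circ",np.round(e[0],1),round(2*e[1],1))
if __name__=="__main__":
    for n,rois in(("top",[(300,145,40,50),(310,215,35,40)]),("scene",[(186,128,36,50),(240,95,35,55)])):
        for r in rois:
            blobs(n,r,175,255,115); blobs(n,r,0,50,60)
    c=cam("top")
    man=lambda P,z:px2w(c,(np.array(P)+.5)/5-.5+[290,145],z)[:,:2].round(1).tolist()
    print("sqsh",man([(127,60),(195,70),(187,137),(115,125)],115)); print("sqtin",man([(110,58),(215,88),(185,195),(77,175)],60))
    print("rs",man([(204,437)],115),"rt",man([(178,448)],60))
    s=cam("scene")
    man=lambda P,z:px2w(s,(np.array(P)-[300,0]+.5)/5-.5+[180,90],z)[:,:2].round(1).tolist()
    print("scene sqsh",man([(370,235),(432,208),(455,245),(390,270)],115),"rs",man([(674,102)],115),"rt",man([(679,182)],60), "sqt",man([(357,285),(465,260),(495,345),(383,365)],60))
E
python3 st.py
```

```text
top 175 255 [320. 163.] rect [ 616.8 -190.9] [31.3 31.1] 77.4 circ [ 616.9 -190.7] 41.1
top 0 50 [320. 171.] rect [ 610.3 -192.9] [62.2 62.8] 73.6 circ [ 609.9 -192.2] 84.4
top 175 255 [331. 230.] rect [ 438.3 -207. ] [30.9 32.1] 82.5 circ [ 438.3 -207. ] 32.7
top 0 50 [324. 237.] rect [ 430.2 -199.2] [63.8 57.6] 32.1 circ [ 433.4 -201.9] 66.5
scene 175 255 [202. 137.] rect [ 619.9 -189. ] [36.4 34.4] 77.2 circ [ 620.  -188.7] 47.2
scene 0 50 [203. 155.] rect [ 616.7 -187.3] [67.6 63.5] 72.3 circ [ 617.2 -187.4] 87.9
scene 175 255 [254. 109.] rect [ 441.4 -205.4] [36.2 36.4] 54.9 circ [ 440.9 -204.9] 38.3
scene 0 50 [256. 127.] rect [ 443.2 -194.7] [61.8 63.9] 64.0 circ [ 440.7 -197.3] 70.9
sqsh [[636.3, -175.9], [630.3, -211.7], [594.2, -205.7], [601.3, -168.1]]
sqtin [[651.2, -174.5], [633.3, -231.8], [573.6, -212.4], [585.7, -153.7]]
rs [[436.8, -207.3]] rt [[435.7, -202.3]]
scene sqsh [[636.2, -203.4], [598.8, -202.9], [603.8, -171.2], [641.0, -174.3]] rs [[443.4, -201.2]] rt [[443.4, -196.3]] sqt [[636.9, -228.3], [578.1, -211.3], [599.6, -145.4], [655.9, -166.9]]
```

```bash
cat > go.py <<'E'
import sys
from h import *
def go(x,y,z,yaw):
    s=state(); p=s["tcp_pos"]; e=s["ee_rot"]; d=-(yaw-e[2]); d=(d+np.pi)%(2*np.pi)-np.pi
    # turn first (about tool z), then shift in turned axes
    M=R.from_euler('xyz',[np.pi,0,yaw]).as_matrix(); t=M.T@(np.array([x,y,z])-p)
    print("t",round(s["time"],2),"pos",p.round(1),"rpy",e.round(3),"w",round(s["gripper_width"],1),"turn",round(d,3),"shift",t.round(1),"rows>=",round(max(np.linalg.norm(t)/41,abs(d)/.124),1))
if __name__=="__main__": go(*map(float,sys.argv[1:]))
E
python3 go.py 438.4 -206.5 160 -0.2
```

```text
t 0.8 pos [ 204.2 -590.7  231.3] rpy [ 3.141 -0.     0.333] w 85.7 turn 0.533 shift [ 153.2 -423.1   71.3] rows>= 11.1
```

Call:
{"method": "arm_command", "body": {
  "deltas": [
    [1,[0,0,0],[0,0,0.107]],
    [1,[0,0,0],[0,0,0.107]],
    [1,[0,0,0],[0,0,0.107]],
    [1,[0,0,0],[0,0,0.107]],
    [1,[0,0,0],[0,0,0.107]]
  ],
  "newtons": 40
}}

```text
time: 1.22
tcp_pos: [204.2, -590.7, 231.3]
ee_rot: [3.142, -0.0, -0.207]
wrist_force: [0.2, -0.4, 0.3]
gripper_width: 85.6
```

Call:
{"method": "arm_command", "body": {
  "deltas": [
    [1,[10,-34,4],[0,0,0]],
    [1,[13,-37,4],[0,0,0]],
    [1,[13,-37,4],[0,0,0]],
    [1,[13,-37,4],[0,0,0]],
    [1,[13,-37,4],[0,0,0]],
    [1,[13,-37,4],[0,0,0]],
    [1,[13,-37,4],[0,0,0]],
    [1,[13,-37,4],[0,0,0]]
  ]
}}

```text
time: 1.88
tcp_pos: [362.6, -322.3, 199.4]
ee_rot: [3.141, -0.0, -0.202]
wrist_force: [0.9, -1.4, 0.6]
gripper_width: 85.1
```

```bash
python3 go.py 438.4 -206.5 160 -0.2
```

```text
t 1.88 pos [ 362.6 -322.3  199.4] rpy [ 3.141 -0.    -0.202] w 85.1 turn -0.002 shift [  51.3 -128.6   39.4] rows>= 3.5
```

Call:
{"method": "arm_command", "body": {
  "deltas": [
    [1,[13,-35,5],[0,0,0]],
    [1,[13,-35,5],[0,0,0]],
    [1,[13,-33,10],[0,0,0]],
    [1,[12,-26,20],[0,0,0]],
    [1,[0,0,0],[0,0,0]]
  ]
}}

```text
time: 2.3
tcp_pos: [438.9, -204.0, 157.1]
ee_rot: [-3.14, 0.002, -0.199]
wrist_force: [0.3, 0.5, -0.3]
gripper_width: 85.0
```

```bash
python3 - <<'E'
from h import *
from go import go
go(438.4,-206.5,84,-.2)
c=cam("top");s=cam("scene")
f=lambda c,x,y,w,h:cv2.resize(c["frame"][y:y+h,x:x+w],(400,400),interpolation=cv2.INTER_CUBIC)
cv2.imwrite("pics/a1.png",np.hstack([f(c,280,180,100,100),f(s,205,60,100,100)])[:,:,::-1])
E
```

```text
t 2.3 pos [ 438.9 -204.   157.1] rpy [-3.14e+00  2.00e-03 -1.99e-01] w 85.0 turn 0.001 shift [-0.   2.5 73.1] rows>= 1.8
```

View pics/a1.png

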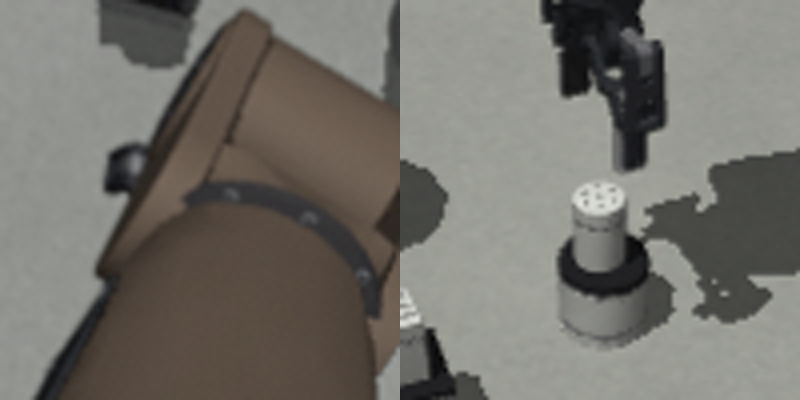

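The scene view shows the jaws straddling the shaker top near (600,195). Descend and grip.

Call:
{"method": "arm_command", "body": {
  "deltas": [
    [1,[0,2.5,30],[0,0,0]],
    [1,[0,0,35],[0,0,0]],
    [1,[0,0,20],[0,0,0]],
    [0.2,[0,0,0],[0,0,0]],
    [0.2,[0,0,0],[0,0,0]],
    [0.2,[0,0,0],[0,0,0]],
    [0.2,[0,0,0],[0,0,0]],
    [0.2,[0,0,0],[0,0,0]]
  ]
}}

```text
time: 3.07
tcp_pos: [437.9, -211.0, 76.0]
ee_rot: [3.14, -0.003, -0.202]
wrist_force: [-2.0, -1.5, 6.1]
gripper_width: 37.0
```

Call:
{"method": "arm_command", "body": {
  "deltas": [
    [0.2,[0,0,0],[0,0,0]],
    [0.2,[0,0,0],[0,0,0]],
    [0.2,[0,0,0],[0,0,0]],
    [0.2,[0,0,0],[0,0,0]]
  ]
}}

```text
time: 3.4
tcp_pos: [437.9, -211.0, 76.0]
ee_rot: [3.14, -0.003, -0.202]
wrist_force: [-2.5, -2.8, 6.8]
gripper_width: 37.1
```

Call:
{"method": "arm_command", "body": {
  "deltas": [
    [0.2,[0,0,-10],[0,0,0]],
    [0.2,[0,0,-25],[0,0,0]],
    [0.2,[0,0,-25],[0,0,0]],
    [0.2,[0,0,-15],[0,0,0]],
    [0.2,[0,0,0],[0,0,0]],
    [0.2,[0,0,0],[0,0,0]]
  ]
}}

```text
time: 3.9
tcp_pos: [437.6, -210.5, 150.8]
ee_rot: [3.14, -0.003, -0.202]
wrist_force: [-0.6, 0.4, -2.2]
gripper_width: 36.9
```

```bash
python3 go.py 636 14 100 -0.2
```

```text
t 3.9 pos [ 437.6 -210.5  150.8] rpy [ 3.14e+00 -3.00e-03 -2.02e-01] w 36.9 turn -0.002 shift [ 149.9 -259.4   50.8] rows>= 7.4
```

Call:
{"method": "arm_command", "body": {
  "deltas": [
    [0.2,[6,-10,0],[0,0,0]],
    [0.2,[11,-19,0],[0,0,0]],
    [0.2,[15,-26,0],[0,0,0]],
    [0.2,[17,-29.4,0],[0,0,0]],
    [0.2,[17,-30,0],[0,0,0]],
    [0.2,[17,-30,0],[0,0,0]],
    [0.2,[17,-30,0],[0,0,0]],
    [0.2,[17,-29,0],[0,0,0]]
  ]
}}

```text
time: 4.57
tcp_pos: [593.5, -32.1, 148.1]
ee_rot: [3.142, 0.002, -0.202]
wrist_force: [0.4, -1.2, -1.1]
gripper_width: 37.3
```

Call:
{"method": "arm_command", "body": {
  "deltas": [
    [0.2,[15,-26,10],[0,0,0]],
    [0.2,[11,-19,20],[0,0,0]],
    [0.2,[7,-11,20],[0,0,0]],
    [0.2,[0,0,0],[0,0,0]],
    [0.2,[0,0,0],[0,0,0]],
    [0.2,[0,0,0],[0,0,0]]
  ]
}}

```text
time: 5.07
tcp_pos: [636.0, 13.6, 99.2]
ee_rot: [3.141, 0.001, -0.202]
wrist_force: [-0.4, -0.4, -1.4]
gripper_width: 37.4
```

```bash
python3 - <<'E'
from h import *
from go import go
go(636,14,23,-.2)
c=cam("top");s=cam("scene")
f=lambda c,x,y,w,h:cv2.resize(c["frame"][y:y+h,x:x+w],(400,400),interpolation=cv2.INTER_CUBIC)
cv2.imwrite("pics/a2.png",np.hstack([f(c,275,145,110,110),f(s,185,140,110,110)])[:,:,::-1])
E
```

```text
t 5.07 pos [636.   13.6  99.2] rpy [ 3.141e+00  1.000e-03 -2.020e-01] w 37.4 turn -0.002 shift [-0.1 -0.4 76.2] rows>= 1.9
```

View pics/a2.png

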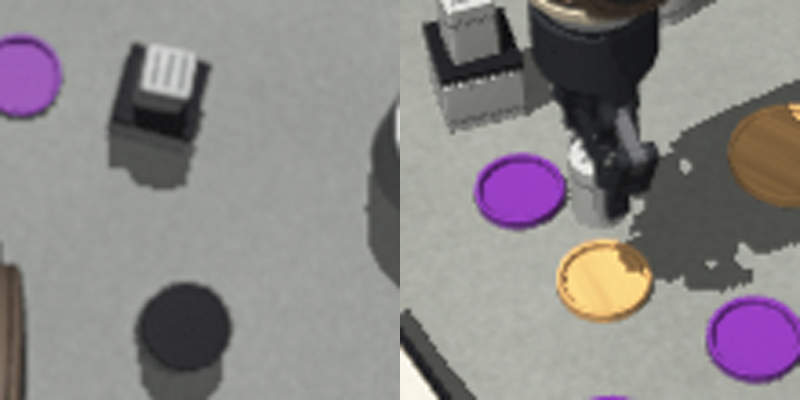

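The shaker hangs upright over the bamboo small round tray (scene crop (604,280)), and the round tin is now bare. Lower it.

Call:
{"method": "arm_command", "body": {
  "deltas": [
    [0.2,[0,0,20],[0,0,0]],
    [0.2,[0,0,25],[0,0,0]],
    [0.2,[0,0,18],[0,0,0]],
    [0.2,[0,0,8],[0,0,0]],
    [0.2,[0,0,4],[0,0,0]],
    [0.2,[0,0,2],[0,0,0]],
    [0.2,[0,0,0],[0,0,0]],
    [0.2,[0,0,0],[0,0,0]]
  ]
}}

```text
time: 5.83
tcp_pos: [636.9, 13.5, 23.4]
ee_rot: [-3.142, -0.002, -0.202]
wrist_force: [0.5, -0.1, -1.2]
gripper_width: 36.9
```

Call:
{"method": "arm_command", "body": {
  "deltas": [
    [0.2,[0,0,1],[0,0,0]],
    [0.2,[0,0,1],[0,0,0]],
    [0.2,[0,0,0],[0,0,0]],
    [0.2,[0,0,0],[0,0,0]]
  ]
}}

```text
time: 6.17
tcp_pos: [636.4, 13.7, 20.5]
ee_rot: [3.141, -0.0, -0.202]
wrist_force: [-0.9, 0.9, -1.3]
gripper_width: 37.3
```

Call:
{"method": "arm_command", "body": {
  "deltas": [
    [0.2,[0,0,0.7],[0,0,0]],
    [0.2,[0,0,0.6],[0,0,0]],
    [0.2,[0,0,0],[0,0,0]],
    [0.2,[0,0,0],[0,0,0]]
  ]
}}

```text
time: 6.5
tcp_pos: [636.6, 13.7, 20.1]
ee_rot: [3.142, -0.001, -0.202]
wrist_force: [-3.4, 1.3, 10.1]
gripper_width: 36.9
```

Contact. Release and rise.

Call:
{"method": "arm_command", "body": {
  "deltas": [
    [0.6,[0,0,0],[0,0,0]],
    [0.8,[0,0,0],[0,0,0]],
    [1,[0,0,0],[0,0,0]],
    [1,[0,0,0],[0,0,0]],
    [1,[0,0,0],[0,0,0]],
    [1,[0,0,0],[0,0,0]]
  ]
}}

```text
time: 7.0
tcp_pos: [636.4, 13.7, 18.8]
ee_rot: [3.141, 0.0, -0.202]
wrist_force: [-0.5, 0.4, -1.0]
gripper_width: 85.0
```

Call:
{"method": "arm_command", "body": {
  "deltas": [
    [1,[0,0,-15],[0,0,0]],
    [1,[0,0,-30],[0,0,0]],
    [1,[0,0,-40],[0,0,0]],
    [1,[0,0,-40],[0,0,0]],
    [1,[0,0,-15],[0,0,0]],
    [1,[0,0,0],[0,0,0]],
    [1,[0,0,0],[0,0,0]]
  ]
}}

```text
time: 7.58
tcp_pos: [636.4, 13.7, 159.5]
ee_rot: [-3.142, -0.001, -0.202]
wrist_force: [0.2, -0.8, -1.2]
gripper_width: 85.5
```

```bash
python3 go.py 617 -190 140 -0.2
```

```text
t 7.58 pos [636.4  13.7 159.5] rpy [-3.142e+00 -1.000e-03 -2.020e-01] w 85.5 turn -0.002 shift [ 21.4 203.5  19.5] rows>= 5.0
```

Call:
{"method": "arm_command", "body": {
  "deltas": [
    [1,[1,14,0],[0,0,0]],
    [1,[3,32,0],[0,0,0]],
    [1,[4,38,0],[0,0,0]],
    [1,[4,39,0],[0,0,0]],
    [1,[4,38,0],[0,0,0]],
    [1,[4,28,5],[0,0,0]],
    [1,[2,14.5,10],[0,0,0]],
    [1,[0,0,0],[0,0,0]]
  ]
}}

```text
time: 8.25
tcp_pos: [615.3, -193.1, 140.3]
ee_rot: [-3.141, 0.005, -0.206]
wrist_force: [-0.6, 0.9, 0.2]
gripper_width: 85.2
```

Call:
{"method": "arm_command", "body": {
  "deltas": [
    [1,[0,0,0],[0,0,0]],
    [1,[0,0,0],[0,0,0]]
  ]
}}

```text
time: 8.42
tcp_pos: [616.8, -189.2, 143.0]
ee_rot: [-3.141, 0.002, -0.202]
wrist_force: [0.6, -0.5, 0.3]
gripper_width: 85.4
```

```bash
python3 - <<'E'
from h import *
from go import go
go(618,-190.3,76,-.2)
c=cam("top");s=cam("scene")
f=lambda c,x,y,w,h:cv2.resize(c["frame"][y:y+h,x:x+w],(400,400),interpolation=cv2.INTER_CUBIC)
cv2.imwrite("pics/a3.png",np.hstack([f(s,195,180,80,80),f(s,160,100,90,90)])[:,:,::-1])
E
```

```text
t 8.42 pos [ 616.8 -189.2  143. ] rpy [-3.141e+00  2.000e-03 -2.020e-01] w 85.4 turn -0.002 shift [ 1.4  0.9 67. ] rows>= 1.6
```

View pics/a3.png

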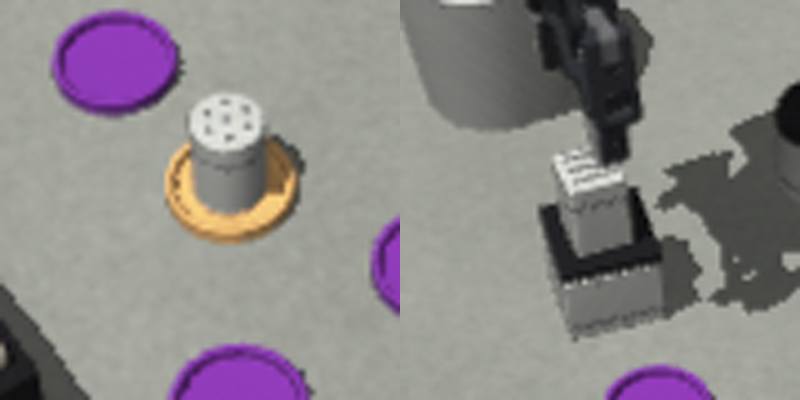

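The round shaker stands in its bamboo tray (left crop (230,150)), and the jaws are over the square shaker. Grip it.

Call:
{"method": "arm_command", "body": {
  "deltas": [
    [1,[1.4,0.9,25],[0,0,0]],
    [1,[0,0,30],[0,0,0]],
    [1,[0,0,12],[0,0,0]],
    [1,[0,0,0],[0,0,0]],
    [0.2,[0,0,0],[0,0,0]],
    [0.2,[0,0,0],[0,0,0]],
    [0.2,[0,0,0],[0,0,0]],
    [0.2,[0,0,0],[0,0,0]]
  ]
}}

```text
time: 9.18
tcp_pos: [618.8, -191.4, 78.4]
ee_rot: [3.141, -0.002, -0.202]
wrist_force: [0.4, 0.0, 0.6]
gripper_width: 38.6
```

Call:
{"method": "arm_command", "body": {
  "deltas": [
    [0.2,[0,0,0],[0,0,0]],
    [0.2,[0,0,0],[0,0,0]],
    [0.2,[0,0,0],[0,0,0]],
    [0.2,[0,0,0],[0,0,0]]
  ]
}}

```text
time: 9.52
tcp_pos: [618.8, -191.2, 78.3]
ee_rot: [3.141, -0.002, -0.202]
wrist_force: [-0.7, 3.3, 5.8]
gripper_width: 35.5
```

Call:
{"method": "arm_command", "body": {
  "deltas": [
    [0.2,[0,0,-10],[0,0,0]],
    [0.2,[0,0,-25],[0,0,0]],
    [0.2,[0,0,-25],[0,0,0]],
    [0.2,[0,0,-15],[0,0,0]],
    [0.2,[0,0,0],[0,0,0]],
    [0.2,[0,0,0],[0,0,0]]
  ]
}}

```text
time: 10.02
tcp_pos: [618.3, -191.4, 152.9]
ee_rot: [3.141, -0.001, -0.202]
wrist_force: [-0.7, 0.4, -1.2]
gripper_width: 35.5
```

```bash
python3 go.py 625 209 100 -0.04
```

```text
t 10.02 pos [ 618.3 -191.4  152.9] rpy [ 3.141e+00 -1.000e-03 -2.020e-01] w 35.5 turn -0.162 shift [  -9.3 -400.3   52.9] rows>= 9.9
```

Call:
{"method": "arm_command", "body": {
  "deltas": [
    [0.2,[0,0,0],[0,0,-0.081]],
    [0.2,[0,0,0],[0,0,-0.081]],
    [0.2,[-0.5,-15,0],[0,0,0]],
    [0.2,[-0.5,-27,0],[0,0,0]],
    [0.2,[-1,-35,0],[0,0,0]],
    [0.2,[-1,-37,0],[0,0,0]],
    [0.2,[-1,-37,0],[0,0,0]],
    [0.2,[-1,-37,0],[0,0,0]]
  ]
}}

```text
time: 10.68
tcp_pos: [619.9, -1.0, 150.8]
ee_rot: [-3.141, 0.002, -0.042]
wrist_force: [-0.4, -1.4, -1.5]
gripper_width: 35.6
```

Call:
{"method": "arm_command", "body": {
  "deltas": [
    [0.2,[-1,-37,0],[0,0,0]],
    [0.2,[-1,-37,0],[0,0,0]],
    [0.2,[-1,-37,0],[0,0,0]],
    [0.2,[-0.5,-36,5],[0,0,0]],
    [0.2,[-0.5,-35,15],[0,0,0]],
    [0.2,[-0.3,-20,20],[0,0,0]],
    [0.2,[0,-10,13],[0,0,0]],
    [0.2,[0,0,0],[0,0,0]]
  ]
}}

```text
time: 11.35
tcp_pos: [622.9, 210.5, 95.1]
ee_rot: [3.14, 0.006, -0.039]
wrist_force: [-0.6, -0.8, -1.5]
gripper_width: 35.3
```

Call:
{"method": "arm_command", "body": {
  "deltas": [
    [0.2,[0,0,0],[0,0,0]],
    [0.2,[0,0,0],[0,0,0]],
    [0.2,[0,0,0],[0,0,0]]
  ]
}}

```text
time: 11.6
tcp_pos: [625.6, 207.4, 100.0]
ee_rot: [-3.142, -0.001, -0.042]
wrist_force: [0.6, -0.2, -1.3]
gripper_width: 35.3
```

```bash
python3 - <<'E'
from h import *
from go import go
go(625,209,24,-.045)
s=cam("scene")
f=lambda c,x,y,w,h:cv2.resize(c["frame"][y:y+h,x:x+w],(400,400),interpolation=cv2.INTER_CUBIC)
cv2.imwrite("pics/a4.png",f(s,240,200,110,110)[:,:,::-1])
import st
st.blobs("top",(300,150,45,45),0,50,60); st.blobs("top",(305,215,45,40),0,50,60)
st.blobs("scene",(176,118,56,62),0,50,60); st.blobs("scene",(235,105,45,55),0,50,60)
E
```

```text
t 11.6 pos [625.6 207.4 100. ] rpy [-3.142e+00 -1.000e-03 -4.200e-02] w 35.3 turn 0.003 shift [-0.7 -1.6 76. ] rows>= 1.9
top 0 50 [318. 171.] rect [ 610.4 -192.7] [60.8 61.4] 73.2 circ [ 610.3 -192.3] 82.7
top 0 50 [326. 235.] rect [ 433.1 -203.1] [61.9 63.9] 27.5 circ [ 434.5 -202.1] 65.5
scene 0 50 [203. 153.] rect [ 616.9 -187.4] [66.9 62.3] 72.5 circ [ 617.3 -187.6] 87.3
scene 0 50 [255. 126.] rect [ 441.5 -198.5] [70.8 61.4] 54.9 circ [ 440.7 -198. ] 71.1
```

View pics/a4.png

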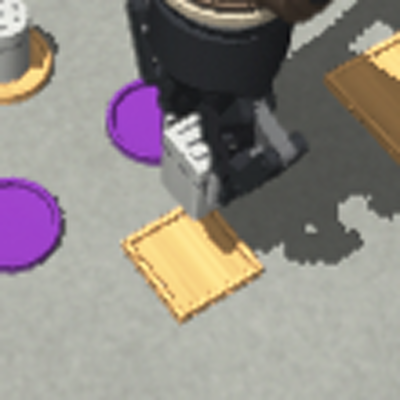

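The square shaker hangs upright over the small square tray (crop (193,260)). The bare tin lids measured 61–63 mm and 65 mm, as expected. Lower it.

Call:
{"method": "arm_command", "body": {
  "deltas": [
    [0.2,[-0.7,-1.6,20],[0,0,0]],
    [0.2,[0,0,25],[0,0,0]],
    [0.2,[0,0,17],[0,0,0]],
    [0.2,[0,0,8],[0,0,0]],
    [0.2,[0,0,3],[0,0,0]],
    [0.2,[0,0,1.5],[0,0,0]],
    [0.2,[0,0,0],[0,0,0]],
    [0.2,[0,0,0],[0,0,0]]
  ]
}}

```text
time: 12.52
tcp_pos: [625.0, 210.5, 25.5]
ee_rot: [-3.141, -0.002, -0.04]
wrist_force: [-0.1, 0.4, -1.2]
gripper_width: 35.5
```

Call:
{"method": "arm_command", "body": {
  "deltas": [
    [0.2,[0,0,1],[0,0,0]],
    [0.2,[0,0,1],[0,0,0]],
    [0.2,[0,0,0],[0,0,0]],
    [0.2,[0,0,0],[0,0,0]]
  ]
}}

```text
time: 12.85
tcp_pos: [624.5, 210.4, 22.7]
ee_rot: [3.142, -0.0, -0.04]
wrist_force: [0.4, -0.4, -0.9]
gripper_width: 35.4
```

Call:
{"method": "arm_command", "body": {
  "deltas": [
    [0.2,[0,1,0.7],[0,0,0]],
    [0.2,[0,0,0.7],[0,0,0]],
    [0.2,[0,0,0],[0,0,0]],
    [0.2,[0,0,0],[0,0,0]]
  ]
}}

```text
time: 13.18
tcp_pos: [624.6, 209.9, 22.3]
ee_rot: [-3.141, -0.001, -0.04]
wrist_force: [-3.0, 3.0, 10.4]
gripper_width: 35.6
```

Call:
{"method": "arm_command", "body": {
  "deltas": [
    [0.6,[0,0,0],[0,0,0]],
    [0.8,[0,0,0],[0,0,0]],
    [1,[0,0,0],[0,0,0]],
    [1,[0,0,0],[0,0,0]],
    [1,[0,0,0],[0,0,0]],
    [1,[0,0,0],[0,0,0]]
  ]
}}

```text
time: 13.68
tcp_pos: [624.4, 209.3, 20.9]
ee_rot: [3.141, 0.0, -0.04]
wrist_force: [0.1, 1.4, -0.1]
gripper_width: 85.2
```

Call:
{"method": "arm_command", "body": {
  "deltas": [
    [1,[0,0,-15],[0,0,0]],
    [1,[0,0,-30],[0,0,0]],
    [1,[0,0,-40],[0,0,0.064]],
    [1,[0,0,-30],[0,0,0.064]],
    [1,[0,0,-10],[0,0,0.064]],
    [1,[0,0,0],[0,0,0.064]],
    [1,[0,0,0],[0,0,0]],
    [1,[0,0,0],[0,0,0]]
  ]
}}

```text
time: 14.35
tcp_pos: [624.2, 209.4, 145.9]
ee_rot: [3.141, 0.0, -0.294]
wrist_force: [0.0, 0.5, -0.3]
gripper_width: 85.2
```

```bash
python3 go.py 612 -191.5 110 -0.296
```

```text
t 14.35 pos [624.2 209.4 145.9] rpy [ 3.141  0.    -0.294] w 85.2 turn 0.002 shift [105.3 387.   35.9] rows>= 9.8
```

Call:
{"method": "arm_command", "body": {
  "deltas": [
    [1,[4,15,0],[0,0,0]],
    [1,[8,28,0],[0,0,0]],
    [1,[10,36,0],[0,0,0]],
    [1,[10,37,0],[0,0,0]],
    [1,[10,37,0],[0,0,0]],
    [1,[10,37,0],[0,0,0]],
    [1,[10,37,0],[0,0,0]],
    [1,[10,37,0],[0,0,0]]
  ]
}}

```text
time: 15.02
tcp_pos: [615.3, -66.5, 145.4]
ee_rot: [3.141, 0.001, -0.294]
wrist_force: [1.0, -0.1, -0.6]
gripper_width: 85.3
```

Call:
{"method": "arm_command", "body": {
  "deltas": [
    [1,[10,37,0],[0,0,0]],
    [1,[10,36,6],[0,0,0]],
    [1,[7,27,15],[0,0,0]],
    [1,[4,16,15],[0,0,0]],
    [1,[2.3,7,0],[0,0,0]],
    [1,[0,0,0],[0,0,0]],
    [1,[0,0,0],[0,0,0]],
    [1,[0,0,0],[0,0,0]]
  ]
}}

```text
time: 15.68
tcp_pos: [612.5, -190.0, 110.7]
ee_rot: [-3.142, -0.0, -0.294]
wrist_force: [0.3, 1.4, -0.8]
gripper_width: 85.5
```

```bash
python3 - <<'E'
from h import *
from go import go
go(612,-191.5,12,-.296)
s=cam("scene")
f=lambda c,x,y,w,h:cv2.resize(c["frame"][y:y+h,x:x+w],(400,400),interpolation=cv2.INTER_CUBIC)
cv2.imwrite("pics/a5.png",np.hstack([f(s,250,220,80,80),f(s,150,90,110,110)])[:,:,::-1])
E
```

```text
t 15.68 pos [ 612.5 -190.   110.7] rpy [-3.142 -0.    -0.294] w 85.5 turn 0.002 shift [-0.   1.6 98.7] rows>= 2.4
```

View pics/a5.png

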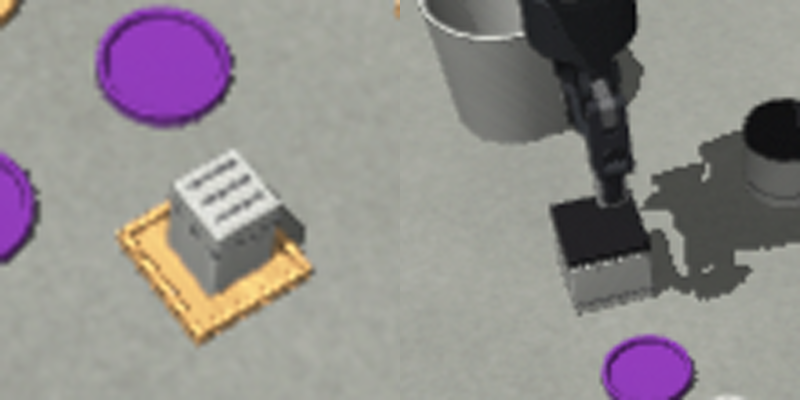

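The square shaker sits in its tray, square to it. Descend on the square tin, watching force.

Call:
{"method": "arm_command", "body": {
  "deltas": [
    [1,[0,1.6,20],[0,0,0]],
    [1,[0,0,25],[0,0,0]],
    [1,[0,0,15],[0,0,0]],
    [1,[0,0,10],[0,0,0]],
    [1,[0,0,4],[0,0,0]],
    [1,[0,0,0],[0,0,0]]
  ]
}}

```text
time: 16.23
tcp_pos: [611.8, -192.2, 35.9]
ee_rot: [-3.142, 0.001, -0.295]
wrist_force: [-1.1, -0.3, 0.6]
gripper_width: 85.6
```

Call:
{"method": "arm_command", "body": {
  "deltas": [
    [1,[0,0,8],[0,0,0]],
    [1,[0,0,8],[0,0,0]],
    [1,[0,0,6],[0,0,0]],
    [1,[0,0,0],[0,0,0]],
    [1,[0,0,0],[0,0,0]]
  ]
}}

```text
time: 16.65
tcp_pos: [611.5, -193.0, 13.8]
ee_rot: [3.142, 0.001, -0.296]
wrist_force: [0.4, 0.5, 0.8]
gripper_width: 85.3
```

Call:
{"method": "arm_command", "body": {
  "deltas": [
    [0.5,[0,0,0],[0,0,0]],
    [0.5,[0,0,0],[0,0,0]],
    [0.5,[0,0,0],[0,0,0]],
    [0.5,[0,0,0],[0,0,0]],
    [0.5,[0,0,0],[0,0,0]],
    [0.5,[0,0,0],[0,0,0]]
  ]
}}

```text
time: 17.15
tcp_pos: [611.9, -193.0, 14.6]
ee_rot: [3.141, -0.001, -0.296]
wrist_force: [-2.1, 1.3, 5.5]
gripper_width: 62.3
```

Call:
{"method": "arm_command", "body": {
  "deltas": [
    [0.5,[0,0,-5],[0,0,0]],
    [0.5,[0,0,-20],[0,0,0]],
    [0.5,[0,0,-30],[0,0,-0.067]],
    [0.5,[0,0,-25],[0,0,-0.067]],
    [0.5,[0,0,-10],[0,0,-0.067]],
    [0.5,[0,0,0],[0,0,-0.065]],
    [0.5,[0,0,0],[0,0,0]],
    [0.5,[0,0,0],[0,0,0]]
  ],
  "newtons": 60
}}

```text
time: 17.82
tcp_pos: [611.4, -192.9, 103.9]
ee_rot: [-3.141, 0.001, -0.032]
wrist_force: [-0.4, -1.0, -2.2]
gripper_width: 62.3
```

```bash
python3 go.py 420.3 199 60 -0.03
```

```text
t 17.82 pos [ 611.4 -192.9  103.9] rpy [-3.141e+00  1.000e-03 -3.200e-02] w 62.3 turn -0.002 shift [-202.7 -386.    43.9] rows>= 10.7
```

Call:
{"method": "arm_command", "body": {
  "deltas": [
    [0.5,[-6,-12,0],[0,0,0]],
    [0.5,[-12,-23,0],[0,0,0]],
    [0.5,[-16,-31,0],[0,0,0]],
    [0.5,[-16,-31,0],[0,0,0]],
    [0.5,[-16,-31,0],[0,0,0]],
    [0.5,[-16,-31,0],[0,0,0]],
    [0.5,[-16,-31,0],[0,0,0]],
    [0.5,[-16,-31,0],[0,0,0]]
  ]
}}

```text
time: 18.48
tcp_pos: [502.6, 33.1, 103.6]
ee_rot: [-3.142, 0.001, -0.032]
wrist_force: [1.1, -0.3, -2.4]
gripper_width: 62.1
```

Call:
{"method": "arm_command", "body": {
  "deltas": [
    [0.5,[-16,-31,0],[0,0,0]],
    [0.5,[-16,-31,0],[0,0,0]],
    [0.5,[-17,-33,0],[0,0,0]],
    [0.5,[-17,-32,10],[0,0,0]],
    [0.5,[-14,-24,17],[0,0,0]],
    [0.5,[-8.7,-14,17],[0,0,0]],
    [0.5,[0,0,0],[0,0,0]],
    [0.5,[0,0,0],[0,0,0]]
  ]
}}

```text
time: 19.15
tcp_pos: [419.4, 199.5, 59.3]
ee_rot: [3.141, 0.002, -0.029]
wrist_force: [1.3, -0.5, -1.3]
gripper_width: 62.1
```

Call:
{"method": "arm_command", "body": {
  "deltas": [
    [0.5,[0,0,0],[0,0,0]],
    [0.5,[0,0,0],[0,0,0]]
  ]
}}

```text
time: 19.32
tcp_pos: [421.3, 198.5, 60.5]
ee_rot: [-3.141, -0.001, -0.032]
wrist_force: [0.1, 0.1, -1.7]
gripper_width: 61.9
```

```bash
python3 - <<'E'
from h import *
from go import go
go(420.3,199,22,-.03)
s=cam("scene")
f=lambda c,x,y,w,h:cv2.resize(c["frame"][y:y+h,x:x+w],(400,400),interpolation=cv2.INTER_CUBIC)
cv2.imwrite("pics/a6.png",f(s,300,140,120,120)[:,:,::-1])
E
```

```text
t 19.32 pos [421.3 198.5  60.5] rpy [-3.141e+00 -1.000e-03 -3.200e-02] w 61.9 turn -0.002 shift [-1.  -0.5 38.5] rows>= 0.9
```

View pics/a6.png

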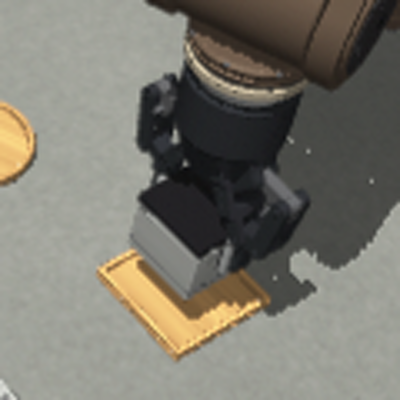

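The tin hangs level over the large square tray, square with it. Lower it.

Call:
{"method": "arm_command", "body": {
  "deltas": [
    [0.5,[-1,0,12],[0,0,0]],
    [0.5,[0,0,14],[0,0,0]],
    [0.5,[0,0,8],[0,0,0]],
    [0.5,[0,0,4],[0,0,0]],
    [0.5,[0,0,2],[0,0,0]],
    [0.5,[0,0,0],[0,0,0]],
    [0.5,[0,0,0],[0,0,0]],
    [0.5,[0,0,0],[0,0,0]]
  ]
}}

```text
time: 20.03
tcp_pos: [420.0, 199.0, 20.5]
ee_rot: [-3.141, -0.001, -0.03]
wrist_force: [0.6, -0.3, -2.0]
gripper_width: 62.2
```

Call:
{"method": "arm_command", "body": {
  "deltas": [
    [0.5,[0,0,0.8],[0,0,0]],
    [0.5,[0,0,0.7],[0,0,0]],
    [0.5,[0,0,0],[0,0,0]],
    [0.5,[0,0,0],[0,0,0]]
  ]
}}

```text
time: 20.37
tcp_pos: [419.8, 199.0, 18.7]
ee_rot: [-3.142, -0.0, -0.03]
wrist_force: [-0.7, 0.7, 0.3]
gripper_width: 62.1
```

Call:
{"method": "arm_command", "body": {
  "deltas": [
    [0.5,[0,0,0.6],[0,0,0]],
    [0.5,[0,0,0.4],[0,0,0]],
    [0.5,[0,0,0],[0,0,0]]
  ]
}}

```text
time: 20.62
tcp_pos: [419.9, 199.1, 18.6]
ee_rot: [-3.141, -0.001, -0.03]
wrist_force: [-4.1, -0.9, 18.8]
gripper_width: 62.0
```

Call:
{"method": "arm_command", "body": {
  "deltas": [
    [0.85,[0,0,0],[0,0,0]],
    [1,[0,0,0],[0,0,0]],
    [1,[0,0,0],[0,0,0]],
    [1,[0,0,0],[0,0,0]],
    [1,[0,0,0],[0,0,0]]
  ]
}}

```text
time: 21.03
tcp_pos: [419.7, 199.0, 17.5]
ee_rot: [3.141, 0.0, -0.03]
wrist_force: [0.1, 0.4, -1.1]
gripper_width: 85.8
```

Call:
{"method": "arm_command", "body": {
  "deltas": [
    [1,[0,0,-10],[0,0,0]],
    [1,[0,0,-25],[0,0,0]],
    [1,[0,0,-35],[0,0,0]],
    [1,[0,0,-20],[0,0,0]],
    [1,[0,0,-5],[0,0,0]],
    [1,[0,0,0],[0,0,0]],
    [1,[0,0,0],[0,0,0]]
  ]
}}

```text
time: 21.62
tcp_pos: [419.5, 198.9, 112.4]
ee_rot: [3.142, -0.0, -0.03]
wrist_force: [-0.2, -0.1, 0.4]
gripper_width: 85.6
```

```bash
python3 go.py 436 -201.5 100 -0.03
```

```text
t 21.62 pos [419.5 198.9 112.4] rpy [ 3.142 -0.    -0.03 ] w 85.6 turn -0.0 shift [ 28.5 399.7  12.4] rows>= 9.8
```

Call:
{"method": "arm_command", "body": {
  "deltas": [
    [1,[8,12,0],[0,0,0]],
    [1,[10,24,0],[0,0,0]],
    [1,[10,31,0],[0,0,0]],
    [1,[10,32,0],[0,0,0]],
    [1,[10,32,0],[0,0,0]],
    [1,[10,32,0],[0,0,0]],
    [1,[8,32,0],[0,0,0]],
    [1,[0,32,0],[0,0,0]]
  ]
}}

```text
time: 22.28
tcp_pos: [479.3, -31.7, 111.1]
ee_rot: [-3.141, 0.002, -0.03]
wrist_force: [-0.3, 0.0, -0.4]
gripper_width: 85.4
```

Call:
{"method": "arm_command", "body": {
  "deltas": [
    [1,[-5,32,0],[0,0,0]],
    [1,[-7,32,0],[0,0,0]],
    [1,[-7,32,0],[0,0,0]],
    [1,[-7,32,0],[0,0,0]],
    [1,[-7,26,4],[0,0,0]],
    [1,[-4.5,16.7,8],[0,0,0]],
    [1,[0,0,0],[0,0,0]],
    [1,[0,0,0],[0,0,0]]
  ]
}}

```text
time: 22.95
tcp_pos: [435.3, -199.5, 99.2]
ee_rot: [-3.14, 0.003, -0.032]
wrist_force: [-0.5, 0.7, 0.3]
gripper_width: 85.6
```

Call:
{"method": "arm_command", "body": {
  "deltas": [
    [1,[0,0,0],[0,0,0]],
    [1,[0,0,0],[0,0,0]]
  ]
}}

```text
time: 23.12
tcp_pos: [436.3, -198.4, 100.3]
ee_rot: [-3.141, 0.001, -0.029]
wrist_force: [0.5, -0.9, 0.8]
gripper_width: 85.6
```

```bash
python3 - <<'E'
from h import *
from go import go
go(436,-201.5,14,-.03)
s=cam("scene");t=cam("top")
f=lambda c,x,y,w,h:cv2.resize(c["frame"][y:y+h,x:x+w],(400,400),interpolation=cv2.INTER_CUBIC)
cv2.imwrite("pics/a7.png",np.hstack([f(t,140,155,110,110),f(s,210,60,110,110)])[:,:,::-1])
E
```

```text
t 23.12 pos [ 436.3 -198.4  100.3] rpy [-3.141e+00  1.000e-03 -2.900e-02] w 85.6 turn 0.001 shift [-0.2  3.1 86.3] rows>= 2.1
```

View pics/a7.png

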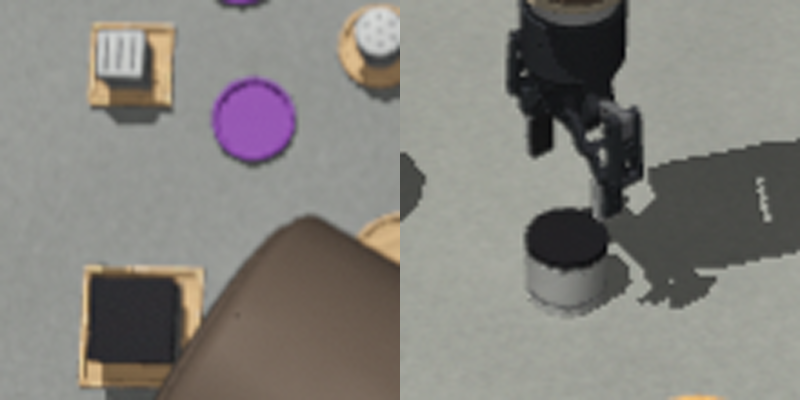

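The square pots sit inside their trays, and the jaws are over the round tin (right crop (567,240)). Descend.

Call:
{"method": "arm_command", "body": {
  "deltas": [
    [1,[0,3.1,20],[0,0,0]],
    [1,[0,0,22],[0,0,0]],
    [1,[0,0,15],[0,0,0]],
    [1,[0,0,5],[0,0,0]],
    [1,[0,0,0],[0,0,0]],
    [1,[0,0,0],[0,0,0]]
  ]
}}

```text
time: 23.72
tcp_pos: [436.4, -202.2, 39.0]
ee_rot: [3.141, -0.0, -0.03]
wrist_force: [0.8, 0.0, 1.1]
gripper_width: 85.3
```

Call:
{"method": "arm_command", "body": {
  "deltas": [
    [1,[0,0,8],[0,0,0]],
    [1,[0,0,10],[0,0,0]],
    [1,[0,0,6],[0,0,0]],
    [1,[0,0,0],[0,0,0]],
    [1,[0,0,0],[0,0,0]]
  ]
}}

```text
time: 24.13
tcp_pos: [435.9, -202.4, 14.2]
ee_rot: [-3.141, 0.001, -0.03]
wrist_force: [0.3, -0.5, -0.1]
gripper_width: 85.6
```

Call:
{"method": "arm_command", "body": {
  "deltas": [
    [0.5,[0,0,0],[0,0,0]],
    [0.5,[0,0,0],[0,0,0]],
    [0.5,[0,0,0],[0,0,0]],
    [0.5,[0,0,0],[0,0,0]],
    [0.5,[0,0,0],[0,0,0]],
    [0.5,[0,0,0],[0,0,0]]
  ]
}}

```text
time: 24.63
tcp_pos: [436.3, -202.6, 15.2]
ee_rot: [3.141, -0.001, -0.03]
wrist_force: [-1.3, 0.0, 6.1]
gripper_width: 65.1
```

Call:
{"method": "arm_command", "body": {
  "deltas": [
    [0.5,[0,0,-5],[0,0,0]],
    [0.5,[0,0,-20],[0,0,0]],
    [0.5,[0,0,-30],[0,0,0]],
    [0.5,[0,0,-15],[0,0,0]],
    [0.5,[0,0,0],[0,0,0]],
    [0.5,[0,0,0],[0,0,0]]
  ]
}}

```text
time: 25.13
tcp_pos: [436.2, -202.6, 85.2]
ee_rot: [3.141, -0.002, -0.03]
wrist_force: [-0.0, -0.7, -2.4]
gripper_width: 65.6
```

```bash
python3 go.py 456.3 -3 60 -0.03
```

```text
t 25.13 pos [ 436.2 -202.6   85.2] rpy [ 3.141e+00 -2.000e-03 -3.000e-02] w 65.6 turn -0.0 shift [  14.1 -200.1   25.2] rows>= 4.9
```

Call:
{"method": "arm_command", "body": {
  "deltas": [
    [0.5,[1,-12,0],[0,0,0]],
    [0.5,[2,-24,0],[0,0,0]],
    [0.5,[2,-30,0],[0,0,0]],
    [0.5,[2,-30,0],[0,0,0]],
    [0.5,[2,-30,0],[0,0,0]],
    [0.5,[2,-30,0],[0,0,0]],
    [0.5,[2,-28,10],[0,0,0]],
    [0.5,[1,-16,15],[0,0,0]]
  ]
}}

```text
time: 25.8
tcp_pos: [455.7, -0.1, 59.1]
ee_rot: [-3.142, 0.0, -0.029]
wrist_force: [1.3, -0.5, -2.9]
gripper_width: 65.3
```

Call:
{"method": "arm_command", "body": {
  "deltas": [
    [0.5,[0,0,0],[0,0,0]],
    [0.5,[0,0,0],[0,0,0]],
    [0.5,[0,0,0],[0,0,0]],
    [0.5,[0,0,0],[0,0,0]]
  ]
}}

```text
time: 26.13
tcp_pos: [456.1, -3.5, 59.5]
ee_rot: [3.141, 0.0, -0.031]
wrist_force: [-0.2, -0.3, -3.1]
gripper_width: 65.4
```

```bash
python3 - <<'E'
from h import *
from go import go
go(456.3,-3,22,-.03)
s=cam("scene")
f=lambda c,x,y,w,h:cv2.resize(c["frame"][y:y+h,x:x+w],(400,400),interpolation=cv2.INTER_CUBIC)
cv2.imwrite("pics/a8.png",f(s,240,110,110,110)[:,:,::-1])
E
```

```text
t 26.13 pos [456.1  -3.5  59.5] rpy [ 3.141  0.    -0.031] w 65.4 turn -0.001 shift [ 0.2 -0.5 37.5] rows>= 0.9
```

View pics/a8.png

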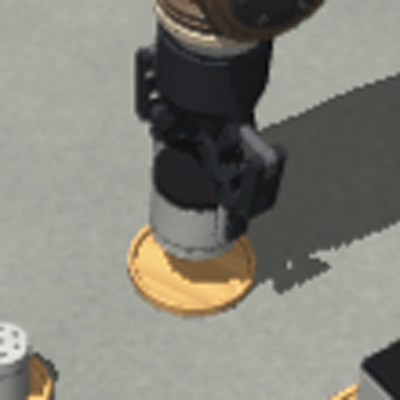

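The round tin hangs level over the large round tray (crop (192,268)). Lower it.

Call:
{"method": "arm_command", "body": {
  "deltas": [
    [0.5,[0,0,12],[0,0,0]],
    [0.5,[0,0,14],[0,0,0]],
    [0.5,[0,0,7],[0,0,0]],
    [0.5,[0,0,4],[0,0,0]],
    [0.5,[0,0,1.5],[0,0,0]],
    [0.5,[0,0,0],[0,0,0]],
    [0.5,[0,0,0],[0,0,0]],
    [0.5,[0,0,0],[0,0,0]]
  ]
}}

```text
time: 26.85
tcp_pos: [456.3, -3.1, 21.5]
ee_rot: [3.141, -0.001, -0.03]
wrist_force: [-0.2, -0.3, -1.8]
gripper_width: 65.7
```

Call:
{"method": "arm_command", "body": {
  "deltas": [
    [0.5,[0,0,0.8],[0,0,0]],
    [0.5,[0,0,0.7],[0,0,0]],
    [0.5,[0,0,0],[0,0,0]],
    [0.5,[0,0,0],[0,0,0]]
  ]
}}

```text
time: 27.18
tcp_pos: [456.2, -3.0, 19.6]
ee_rot: [3.141, -0.0, -0.03]
wrist_force: [-0.3, -0.5, -2.8]
gripper_width: 65.4
```

Call:
{"method": "arm_command", "body": {
  "deltas": [
    [0.5,[0,0,0.6],[0,0,0]],
    [0.5,[0,0,0.6],[0,0,0]],
    [0.5,[0,0,0],[0,0,0]],
    [0.5,[0,0,0],[0,0,0]]
  ]
}}

```text
time: 27.52
tcp_pos: [456.2, -3.0, 19.2]
ee_rot: [3.141, -0.001, -0.03]
wrist_force: [-3.0, -0.1, 15.0]
gripper_width: 65.6
```

Contact. Release, rise, and clear out of the top view for a last check.

Call:
{"method": "arm_command", "body": {
  "deltas": [
    [0.85,[0,0,0],[0,0,0]],
    [1,[0,0,0],[0,0,0]],
    [1,[0,0,0],[0,0,0]],
    [1,[0,0,0],[0,0,0]],
    [1,[0,0,0],[0,0,0]]
  ]
}}

```text
time: 27.93
tcp_pos: [456.1, -3.0, 18.3]
ee_rot: [3.142, 0.0, -0.03]
wrist_force: [-0.7, 0.3, 0.1]
gripper_width: 85.5
```

Call:
{"method": "arm_command", "body": {
  "deltas": [
    [1,[0,0,-10],[0,0,0]],
    [1,[0,0,-25],[0,0,0]],
    [1,[0,0,-35],[0,0,0]],
    [1,[0,0,-40],[0,0,0]],
    [1,[0,0,-40],[0,0,0]],
    [1,[0,0,-20],[0,0,0]],
    [1,[0,0,-5],[0,0,0]],
    [1,[0,0,0],[0,0,0]]
  ]
}}

```text
time: 28.6
tcp_pos: [456.5, -3.0, 194.5]
ee_rot: [3.141, -0.003, -0.03]
wrist_force: [0.6, 0.8, -0.6]
gripper_width: 85.4
```

Call:
{"method": "arm_command", "body": {
  "deltas": [
    [1,[5,20,0],[0,0,0]],
    [1,[5,35,0],[0,0,0]],
    [1,[5,38,0],[0,0,0]],
    [1,[5,38,0],[0,0,0]],
    [1,[0,38,0],[0,0,0]],
    [1,[0,38,0],[0,0,0]],
    [1,[-5,30,0],[0,0,0]],
    [1,[-5,15,0],[0,0,0]]
  ]
}}

```text
time: 29.27
tcp_pos: [457.7, -258.2, 191.0]
ee_rot: [-3.14, 0.002, -0.032]
wrist_force: [0.3, 0.7, -0.1]
gripper_width: 85.4
```

Call:
{"method": "arm_command", "body": {
  "deltas": [
    [1,[-20,15,0],[0,0,0]],
    [1,[-25,25,0],[0,0,0]],
    [1,[-25,25,0],[0,0,0]],
    [1,[-15,15,0],[0,0,0]],
    [1,[0,0,0],[0,0,0]],
    [1,[0,0,0],[0,0,0]],
    [1,[0,0,0],[0,0,0]],
    [1,[0,0,0],[0,0,0]]
  ]
}}

```text
time: 29.93
tcp_pos: [371.6, -331.8, 192.6]
ee_rot: [-3.141, 0.001, -0.029]
wrist_force: [0.1, 0.3, -0.4]
gripper_width: 85.4
```

```bash
python3 - <<'E'
from h import *
s=cam("scene");t=cam("top")
f=lambda c,x,y,w,h:cv2.resize(c["frame"][y:y+h,x:x+w],(400,int(400*h/w)),interpolation=cv2.INTER_CUBIC)
cv2.imwrite("pics/a9.png",np.hstack([f(t,140,140,150,150),f(s,190,140,200,200)])[:,:,::-1])
st=state();print(st["time"],st["tcp_pos"])
import st as S
S.blobs("top",(155,215,50,55),0,50,64);S.blobs("top",(225,205,55,50),0,50,64)
S.blobs("top",(162,158,28,28),175,255,59);S.blobs("top",(232,153,28,28),175,255,59)
E
```

```text
30.0333 [ 371.72485762 -331.86063553  193.02508462]
top 0 50 [177. 243.] rect [420.2 195.5] [65. 62.] 86.9 circ [421.4 195.3] 86.1
top 0 50 [252. 229.] rect [454.6  -3.8] [58.1 64.9] 88.9 circ [454.2  -4.5] 65.7
top 175 255 [172. 170.] rect [611.8 211.3] [52.4 37.8] 0.6 circ [611.6 210.5] 61.1
top 175 255 [242. 165.] rect [630.   13.9] [47.6 55. ] 7.3 circ [625.2  12.7] 58.7
```

View pics/a9.png

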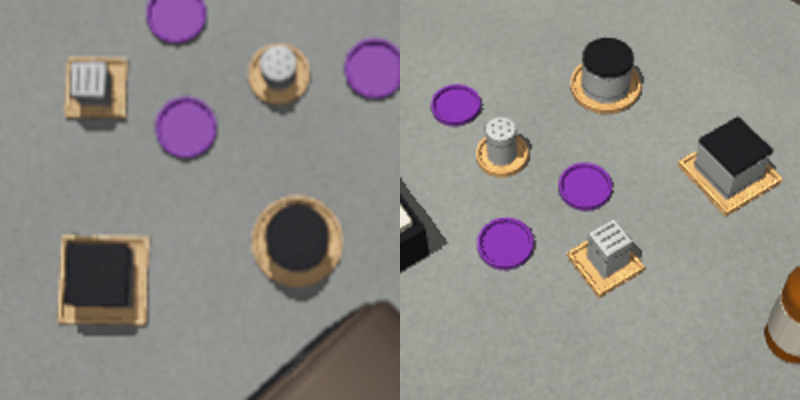

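All four pots stand upright inside the matching trays, and the purple trays, bottle and bucket were never touched. The tin lids measure at (420,195) and (454,-4), against tray centres (420,198) and (455,-4). Handing in.

```bash
python3 -c "
from rig import *
print(sign_off())"
```

```text
the job is handed in; nothing more can be done
None
```

I took both stacks apart, shaker first and then tin, and set each of the four pots in the bamboo tray of its own shape and size. I handed in at about 30 s of the 106 s allowed.

**Placing:** I lowered each pot until the wrist force showed contact, 10–19 N, before letting go. The first grip, on the round shaker, was about 4 mm off in y. The jaws centred it and it placed normally.

**Last checks:**
- **Tins:** the lids lie within about 3 mm of their tray centres, against 10 mm to spare.
- **Shakers:** in the final top and scene pictures both stand upright inside their trays. The automatic check of their position failed because the bright bamboo merged with the steel in the mask. I relied on the pictures and on the release positions, which were within about 2 mm of the tray centres.
- **Bystanders:** I never moved the arm against the purple look-alike trays, the syrup bottle or the ice bucket. I did not measure their positions again at the end.

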